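# Aim the work spotlight at the rabbit and switch it on

## Robot

A 6-joint arm with a two-finger parallel gripper is mounted at the origin on the work surface. World frame = base frame: x ahead of the robot, y to its left, z up, the work surface at z = 0. Lengths are in m, angles in rad, forces in N, time in s.
With the tool pointing down it reaches from about 0.35 to 0.775 m from the base axis. Payload 7.3 kg.
Tool frame: the origin (TCP) lies at the very end of the fingers, on their centre line; the grasp point (between the pads) lies 19 mm behind it; z points along the fingers, y is the line along which they close (so a half turn about z gives the same grasp; the last joint's range is limited). The gripper opens to 92 mm and grips with 3 to 60 N. Pads are 19 mm wide; open, the fingers measure 130 mm over their backs; the gripper's body (75 mm by 190 mm) begins 47 mm behind the grasp point.
Start: joints at [1.058, 0.342, 1.524, -0, 1.275, -0.146], TCP at [0.188, 0.49, 0.227] pointing down, gripper open.
Joint ranges: [-2.53, 2.53], [-0.77, 2.02], [0.04, 2.7], [-1, 4.14], [0.28, 2.66], [-3.11, 3.11]. Speed limits (rad/s): [2.57, 2.57, 3.14, 3.14, 3.14, 3.14].

## Interface

Orientations are given as [roll, pitch, yaw] about the fixed x, y, z axes, in that order (R = Rz(yaw) Ry(pitch) Rx(roll)).
In Python, from cell import * gives the robot as it stands.
- The arm moves only by the tool step_arm, never from a script. Its argument "commands" is a list of rows, each a list of 7 numbers: the opening, from 0 (shut) to 1 (fully open), then the shift along the world's x, y, z in cm, then the turn, a rotation vector about the world's x, y, z in rad. A call has 1 to 5 rows; each row is the pose to reach, as a shift and turn from the pose commanded when the call began; what a row does not reach only later rows make up. A row lasts 1/12 s, in which the tool goes at most 41.7 mm and 7.16 degrees, less where a joint would pass 70% of its speed; a pose out of reach is approached as far as the arm can. A call with a gripper value outside its range is refused whole. The fingers move at their own pace and stop on an object; "grip_force" is the grip in N (left out, the last holds). Time passes only in rows, so rows that repeat a pose let the fingers close. It gives the time, the measured TCP pose, the force, the opening and the grip force at its end, in the units of the state.
- observe(): the state, without advancing time (a new reading comes with each control period).
- read_camera(name): name is "scene" or "top" or "wrist"; returns the picture (400x640x3 uint8, red, green, blue); there is no depth.
- camera_model(name): a dict with "vfov" (degrees; the focal length in pixels is half the picture's height over the tangent of half this angle, whatever the lens; pixels are square), "cx", "cy" (the principal point, pixels), "k1" (the pictures are not rectified: a ray, as slopes to the right and down, at radius r is drawn at 1 + k1 r^2 times it, then the intrinsics apply), "world_to_cam" (4x4, takes a point from world to camera coordinates). Camera axes: x right, y up, looking along -z (the intrinsics and any distortion apply to the point x, -y, -z); pixel columns grow to the right and rows downward; lengths in m; the calibration is good to about 2 mm. A picture is of the moment at which its call begins: read the wrist's pose just before it. camera_model takes no time and is no camera call; for the wrist camera it gives the pose at the moment of the call.
- hand_in(): hands the job in; it is judged then, once.
The state is a dict: "time": time; "qpos": joint angles; "qvel": joint speeds; "joint_efforts": joint torques, N m; "tool_pos": TCP position; "tool_rot": TCP orientation; "contact_force": force on the tool from outside, world axes, zero at the start; "torque": the same for the moment, N m; "opening": finger opening in m; "grip_force": force on a finger pad.
Only numpy, scipy, OpenCV 4.12 (cv2) and the standard library are available. Lean on these libraries where they do the work, as an engineer would, in place of code of your own. Each camera call takes 0.05 s, during which the arm holds its last target. There are 200 camera calls.

## Task

Gently push the arm of the little spotlight round with a fingertip until the lamp points straight at the middle of the clay rabbit with the long ears. Then press the switch on top of the lamp all the way down and let it come up again. Do not shift or lift the lamp's foot, and leave the rabbit and everything else on the bench where it stands.

Things in the scene. Friction and masses are not known exactly. Their poses are not given: they have to be found in the camera images.
- lamp: Small white spotlight, 2.2 kg, loose on the bench by its weighted round foot (150 mm across, 22 mm thick). A column 28 mm thick rises from its middle; the swing arm turns on it, 100 mm above the bench; the press switch is the very top, 136 mm above the bench. Origin: centre of the foot's underside, z up. The foot must stay put.
- pivot (a point): Point on the lamp's vertical pivot axis at the height of the swing arm's middle, 100 mm above the bench.
- lens (a point): Lens centre at the outer end of the swing arm, 155 mm from the pivot axis, 100 mm above the bench. Its x axis points outwards along the arm, the way the lamp shines (level). The arm is a straight level white bar 14 mm wide and high (93 to 107 mm above the bench), bare from 25 to 108 mm from the axis; then a round head, up to 42 mm across. A hub 44 mm across sits round the column.
- lamp_arm (a joint): Turn of the arm about the pivot, rad: 0 points along the foot's own -x (roughly to the robot), growing anticlockwise seen from above. Stops at -3.3 and 3.3: it can go either way round to any direction. Light friction (0.05 N m, 0.6 N at 85 mm from the axis); stays where left. More than 12 N on the arm, pushed or squeezed, fails.
- switch (a joint): Press switch on top of the lamp: travel in m, 0 up, 0.006 fully down. Springy, returns by itself; it starts to move at about 1.5 N, fully down takes 5 N. It goes straight down and does not turn with the arm.
- switch_top (a point): Centre of the switch's round grey top, 28 mm across, on the pivot axis, 136 mm above the bench when up.
- rabbit: Unglazed terracotta rabbit sitting upright, with two long upright ears, 64 mm across, 116 mm tall to the ear tips, 140 g. It stands 195 to 265 mm from the pivot axis, on any of three sides of the lamp. Origin: middle of its underside, z up.
- tortoise: Bystander, loose; leave it where it is. Low terracotta tortoise, 70 mm across the shell, 43 mm tall. Origin: middle of its underside.
- hen: Bystander, loose; leave it where it is. Terracotta hen with a beak and a short tail, no ears, 60 mm across, 75 mm tall. Origin: middle of its underside.
- paint_cup: Bystander, loose; leave it where it is. White ceramic cup, 60 mm across, 45 mm tall. Origin: centre of its underside.
- brush: Bystander, loose; leave it where it is. Small brush with wooden handle, 130 mm long, 20 mm thick, lying flat. Origin: its middle, on the bench, x along the handle.
- glue_bottle: Bystander, loose; leave it where it is. White bottle with blue cap, 52 mm across, 130 mm tall. Origin: centre of its underside.
- varnish: Bystander, loose; leave it where it is. Amber bottle with blue cap, 48 mm across, 90 mm tall. Origin: centre of its underside.
- brush_jar: Bystander, loose; leave it where it is. Glass jar full of brushes, 90 mm across, 110 mm tall, brushes to 220 mm. Origin: centre of its underside.
Things that resemble listed ones, but are neither listed nor needed, are in the scene too. What is shaped like the lamp but blue or red is not meant.

How it is judged:
By the outcome, as a careful person would: the job done as asked, in the order asked, and still so for the second after the job is handed in, with the robot touching nothing.
It also fails if it takes over 54 s, if anything falls off the work surface, if the arm or the gripper's body presses on something with over 40 N, if the wrist force passes 120 N, or if a joint passes its speed limit or range.

## Working session

There is one attempt and no reset: what is moved stays moved. The work goes in short steps, Python scripts to look and compute and a tool call to move; the robot and the scene stay as the last step left them, time stands still between calls to the robot, and variables do not carry over. Pictures are saved under pics/ and viewed, at most 10 in all, crops included, and the job is handed in when it is done.

Besides the shell and the picture viewer there is one more tool, called after "Call:" as name(argument=value, ...), one argument or row to a line, values as JSON. step_arm: Moves the arm, as the interface text tells. Its arguments: {"type":"object","properties":{"commands":{"type":"array"},"grip_force":{"type":"number"}},"required":["commands"]}

```bash
ls; mkdir -p pics; cat > h.py <<'E'
from cell import *
import numpy as np, cv2
def save(n,f):
    im=read_camera(n); cv2.imwrite(f,im[:,:,::-1]); return im
def K(m):
    f=200/np.tan(np.radians(m["vfov"])/2); return f
def ray(m,u,v):
    f=K(m); x=(u-m["cx"])/f; y=(v-m["cy"])/f
    rd=np.hypot(x,y); r=rd
    for _ in range(30): r=rd/(1+m["k1"]*r*r)
    s=r/rd if rd>0 else 1
    d=np.array([x*s,-y*s,-1]); W=np.linalg.inv(np.array(m["world_to_cam"]))
    return W[:3,3],W[:3,:3]@d
def onz(m,u,v,z):
    o,d=ray(m,u,v); return o+d*(z-o[2])/d[2]
def proj(m,p):
    c=(np.array(m["world_to_cam"])@np.append(p,1))[:3]; x=c[0]/-c[2]; y=-c[1]/-c[2]; s=1+m["k1"]*(x*x+y*y); f=K(m)
    return np.array([m["cx"]+f*x*s,m["cy"]+f*y*s])
def tri(m1,p1,m2,p2):
    A=np.zeros((3,3));b=np.zeros(3)
    R=[ray(m1,*p1),ray(m2,*p2)]
    for o,d in R:
        d=d/np.linalg.norm(d); P=np.eye(3)-np.outer(d,d); A+=P;b+=P@o
    x=np.linalg.solve(A,b)
    return x,[np.linalg.norm(np.cross(x-o,d/np.linalg.norm(d))) for o,d in R]
E
python3 - <<'E'
from h import *
save("scene","pics/s0.png");save("top","pics/t0.png")
for n in("scene","top"):
    m=camera_model(n);print(n,m["vfov"],m["k1"],np.linalg.inv(np.array(m["world_to_cam"]))[:3,3].round(3))
print(observe())
E
```

```text
pics
scene 48.98889444329807 -0.10995672632496482 [ 1.18  -0.079  1.149]
top 53.49818062189184 -0.05345039725689325 [ 0.292 -0.008  1.335]
{'time': 0.1, 'qpos': array([ 1.05801409e+00,  3.42624078e-01,  1.52492988e+00, -7.15338770e-06,
        1.27541690e+00, -1.46009226e-01]), 'qvel': array([ 1.85205484e-03, -1.74759360e-03, -1.44966502e-03,  1.26946608e-06,
       -2.38994311e-03,  5.06257492e-04]), 'joint_efforts': array([ 2.41531525e-03, -4.32003021e+01, -2.44695032e+01,  7.19073555e-02,
        5.25813724e-02, -6.04296270e-05]), 'tool_pos': array([0.18806837, 0.48975878, 0.22612658]), 'tool_rot': array([-3.14022812e+00, -1.93748484e-04,  2.77482160e+00]), 'contact_force': array([-0.74406851, -0.18289175, -0.35619484]), 'torque': array([-0.01584701,  0.00682615,  0.0399193 ]), 'grip_force': 0.0, 'opening': 0.09167799885947484}
```

View pics/s0.png

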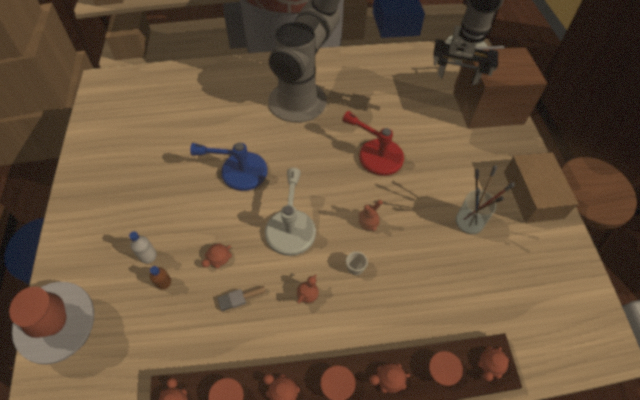

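View pics/t0.png

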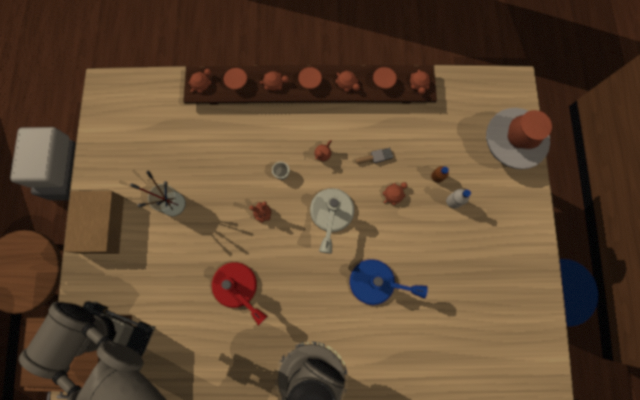

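The white lamp is at scene (290,231) / top (332,210); the blue and red ones are excluded. Rabbit candidates are scene (370,216), (308,291) and (217,255), which are top (261,212), (323,152) and (395,193). The rack figures at the far edge are too far from the pivot. I'll check them in a close crop.

```bash
python3 - <<'E'
from h import *
s=cv2.imread("pics/s0.png");t=cv2.imread("pics/t0.png")
c=lambda im,u,v:cv2.resize(im[v-25:v+25,u-25:u+25],(260,260),interpolation=cv2.INTER_CUBIC)
r1=np.hstack([c(s,370,214),c(s,308,288),c(s,217,255)]);r2=np.hstack([c(t,261,212),c(t,323,152),c(t,395,193)])
cv2.imwrite("pics/c0.png",cv2.convertScaleAbs(np.vstack([r1,r2]),alpha=1.5))
ms,mt=camera_model("scene"),camera_model("top")
print("foot",onz(ms,290,232,.022),onz(mt,332,210,.022))
for a,b in(((370,216),(261,212)),((308,291),(323,152)),((217,255),(395,193))): print(tri(ms,a,mt,b))
# switch, lens
print("switch",tri(ms,(288,211),mt,(334,204)),"head",tri(ms,(293,174),mt,(326,246)))
E
```

```text
foot [ 0.55912163 -0.07148144  0.022     ] [ 0.54405192 -0.07324425  0.022     ]
(array([0.53728983, 0.16711339, 0.03030179]), [np.float64(0.002276162238105617), np.float64(0.0022761622381056025)])
(array([ 0.74797888, -0.04229282,  0.02695309]), [np.float64(0.0027063911961033938), np.float64(0.002706391196103371)])
(array([ 0.60425135, -0.28898212,  0.01150852]), [np.float64(0.002169721320898058), np.float64(0.0021697213208979145)])
switch (array([ 0.54504794, -0.07340652,  0.11707771]), [np.float64(0.00166294610629186), np.float64(0.001662946106291878)]) head (array([ 0.41436928, -0.0474261 ,  0.10823267]), [np.float64(0.0012765682078410112), np.float64(0.0012765682078410133)])
```

View pics/c0.png

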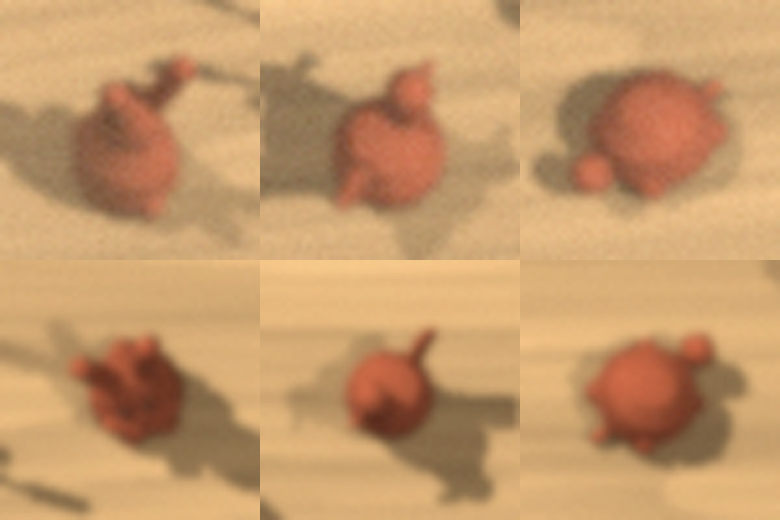

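The left crop, scene (370,216) / top (261,212), shows two long ears, so it is the rabbit. The middle one is the hen (beak and tail) and the right one is the low tortoise. Next I move to a lookout over the lamp and rabbit.

Call:
step_arm(
  commands=[
    [0,5,-8,7,0,0,0.05],
    [0,10,-16,9,0,0,0.1],
    [0,13,-22,9,0,0,0.15],
    [0,15,-26,9,0,0,0.17],
    [0,18,-30,9,0,0,0.17],
  ],
)

```text
time: 0.52
tool_pos: [0.288, 0.3218, 0.2936]
tool_rot: [3.141, 0.0, 2.947]
contact_force: [1.4, -0.3, -0.2]
opening: 0.063
grip_force: 0.0
```

Call:
step_arm(
  commands=[
    [0,3,-5,0,0,0,0],
    [0,6,-10,0,0,0,0],
    [0,7,-14,0,0,0,0],
    [0,7,-14,0,0,0,0],
    [0,7,-14,0,0,0,0],
  ],
)

```text
time: 0.93
tool_pos: [0.3594, 0.1789, 0.2928]
tool_rot: [-3.14, 0.001, 2.939]
contact_force: [0.5, 0.2, 0.2]
opening: 0.0297
grip_force: 0.0
```

```bash
python3 - <<'E'
from h import *
o=observe();print(o["time"],o["tool_pos"],o["tool_rot"],o["qpos"],o["contact_force"])
m=camera_model("wrist");import pickle;pickle.dump(m,open("w1.pkl","wb"))
save("wrist","pics/w1.png")
print(np.linalg.inv(m["world_to_cam"])[:3].round(3),m["vfov"],m["k1"])
print(proj(m,[.545,-.073,.136]),proj(m,[.537,.167,.03]))
E
```

```text
0.9333 [0.35936561 0.17890156 0.29278474] [-3.13953658e+00  6.81351183e-04  2.93913888e+00] [ 0.27214836  0.05996928  1.70074744 -0.00217924  1.38120993 -1.09578245] [0.52122571 0.23663133 0.21309497]
[[ 0.201 -0.946 -0.254  0.29 ]
 [ 0.98   0.194  0.054  0.193]
 [-0.001 -0.26   0.966  0.45 ]] 63.70967897056963 0.016469896808391022
[141.45978749 380.34931405] [335.80134175 289.74837191]
```

View pics/w1.png

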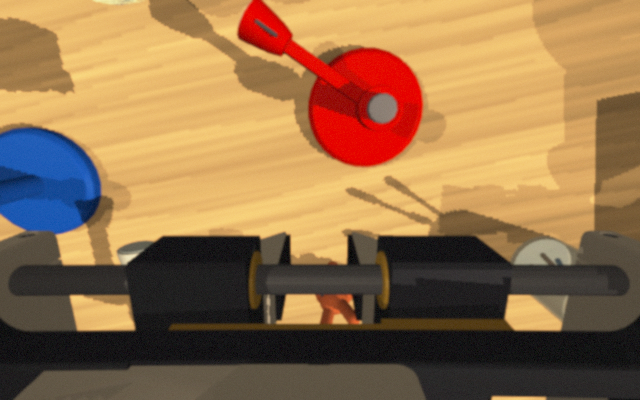

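The wrist camera sits on the base side. The red lamp is at (365,105), the blue lamp at (45,180) and the rabbit is hidden behind the fingers at (335,300). I'll move further out so the lamp and rabbit fall in the upper half of the picture.

Call:
step_arm(
  commands=[
    [0,3.5,-1.8,2,0,0,0],
    [0,7,-3.5,4,0,0,0],
    [0,10.5,-5.3,4,0,0,0.0],
    [0,14,-7,4,0,0,0.0],
    [0,17.5,-9,4,0,0,0.0],
  ],
)

```text
time: 1.4
tool_pos: [0.5342, 0.094, 0.3332]
tool_rot: [3.141, 0.001, 2.946]
contact_force: [0.8, 0.2, 0.5]
opening: 0.0005
grip_force: 0.0
```

Call:
step_arm(
  commands=[
    [0,3.5,-2,0,0,0,0],
    [0,7,-4,0,0,0,0],
    [0,8.5,-4,0,0,0,0.2],
    [0,8.5,-4,0,0,0,0.2],
    [0,8.5,-4,0,0,0,0.2],
  ],
)

```text
time: 1.82
tool_pos: [0.6183, 0.0543, 0.3313]
tool_rot: [3.141, -0.003, -3.135]
contact_force: [-0.4, 0.1, -0.4]
opening: 0.0005
grip_force: 0.0
```

```bash
python3 - <<'E'
from h import *
o=observe();print(o["time"],o["tool_pos"],o["tool_rot"],o["contact_force"])
m=camera_model("wrist");import pickle;pickle.dump(m,open("w2.pkl","wb"))
save("wrist","pics/w2.png")
print(proj(m,[.545,-.073,.136]),proj(m,[.537,.167,.03]))
E
```

```text
1.8167 [0.61830553 0.05434403 0.33127161] [ 3.14094405e+00 -2.63562547e-03 -3.13528241e+00] [-0.38401066  0.06279186 -0.4234749 ]
[198.21554614 111.44853254] [401.32962361 107.47273093]
```

View pics/w2.png

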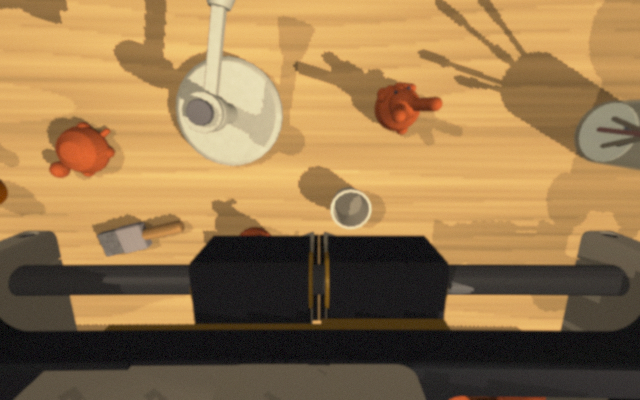

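The wrist view shows the white lamp's switch at (201,111), its arm running up to a head at (220,5), the rabbit at (400,107), the cup at (350,208), the tortoise at (83,150) and the brush jar at (608,130). I'll measure from all three views.

```bash
cat > meas.py <<'E'
from h import *
import pickle
def multi(obs):
    A=np.zeros((3,3));b=np.zeros(3);L=[]
    for m,p in obs:
        o,d=ray(m,*p);d=d/np.linalg.norm(d);P=np.eye(3)-np.outer(d,d);A+=P;b+=P@o;L.append((o,d))
    x=np.linalg.solve(A,b);return x.round(4),[round(1e3*np.linalg.norm(np.cross(x-o,d)),1) for o,d in L]
M={"w":pickle.load(open("w2.pkl","rb")),"s":camera_model("scene"),"t":camera_model("top")}
I={"w":cv2.imread("pics/w2.png"),"s":cv2.imread("pics/s0.png"),"t":cv2.imread("pics/t0.png")}
def body(k,c,r=30,op=0.6):
    im=I[k][:,:,::-1].astype(int);R,G,B=im[...,0],im[...,1],im[...,2]
    mk=((R>1.75*G)&(R>60)).astype(np.uint8);w=np.zeros_like(mk);cv2.circle(w,c,r,1,-1);mk&=w
    dt=cv2.distanceTransform(mk,cv2.DIST_L2,5);rad=dt.max()
    e=int(2*(rad*op)+1)|1
    o=cv2.morphologyEx(mk,cv2.MORPH_OPEN,cv2.getStructuringElement(cv2.MORPH_ELLIPSE,(e,e)))
    mm=cv2.moments(o,True);return (mm["m10"]/mm["m00"],mm["m01"]/mm["m00"]),rad,o.sum(),cv2.boundingRect(o)
E
python3 - <<'E'
from meas import *
p={}
for k,c,r in(("w",(400,107),45),("s",(370,216),22),("t",(262,212),18)):
    q=body(k,c,r,.75);p[k]=q[0];print(k,q)
    print("  at z .03",onz(M[k],*q[0],.03).round(4))
print("rabbit",multi([(M[k],p[k]) for k in p]))
# grey switch top: low saturation dark within white lamp; foot ellipse
im=I["w"];hsv=cv2.cvtColor(im,cv2.COLOR_BGR2HSV)
g=cv2.GaussianBlur(im,(0,0),1).mean(2)
print("sw patch",im[111,201],im[100,240],im[60,217],im[111,225],im[60,150])
mk=(hsv[...,1]<70).astype(np.uint8);w=np.zeros_like(mk);cv2.circle(w,(230,110),70,1,-1);mk&=w
mk=cv2.morphologyEx(mk,cv2.MORPH_OPEN,np.ones((25,25),np.uint8))
c=max(cv2.findContours(mk,0,1)[0],key=cv2.contourArea);e=cv2.fitEllipse(cv2.convexHull(c));print("foot ell",e,onz(M["w"],*e[0],.018).round(4))
for u,v in((201,111),):print("switch@.136",onz(M["w"],u,v,.136).round(4))
mk=((g<130)&(hsv[...,1]<90)).astype(np.uint8);w=np.zeros_like(mk);cv2.circle(w,(201,111),18,1,-1);mk&=w
mm=cv2.moments(mk,True);print(mm["m00"],mm["m10"]/mm["m00"],mm["m01"]/mm["m00"])
print("arm mid pts",[onz(M["w"],u,v,.107).round(4) for u,v in((213,85),(219,12))])
big=[cv2.resize(I["w"][50:170,150:450],(780,312),interpolation=cv2.INTER_CUBIC),
 np.hstack([cv2.resize(I[k][v-30:v+30,u-39:u+39],(390,288),interpolation=cv2.INTER_CUBIC) for k,u,v in(("s",290,215),("t",332,212))])]
cv2.imwrite("pics/c1.png",np.vstack(big))
E
```

```text
w ((397.79715302491104, 109.51672597864768), np.float32(18.393799), np.uint64(1405), (376, 90, 45, 41))
  at z .03 [0.5397 0.1624 0.03  ]Traceback (most recent call last):
  File "<stdin>", line 4, in <module>
  File "meas.py", line 16, in body
    mm=cv2.moments(o,True);return (mm["m10"]/mm["m00"],mm["m01"]/mm["m00"]),rad,o.sum(),cv2.boundingRect(o)
                                   ~~~~~~~~~^~~~~~~~~~
ZeroDivisionError: float division by zero
```

```bash
sed -i 's/op=0.6):/op=0.6,th=1.75):/; s/R>1.75\*G/R>th*G/' meas.py; python3 - <<'E'
from meas import *
print("px",I["s"][217,369],I["s"][240,350],I["t"][212,262],I["t"][240,290])
p={}
for k,c,r,th in(("w",(400,107),45,1.75),("s",(370,216),20,1.6),("t",(262,212),16,1.6)):
    q=body(k,c,r,.7,th);p[k]=q[0];print(k,q)
    print("  at z .03",onz(M[k],*q[0],.03).round(4))
print("rabbit",multi([(M[k],p[k]) for k in p]))
im=I["w"];hsv=cv2.cvtColor(im,cv2.COLOR_BGR2HSV)
g=im.mean(2)
print("sw patch",im[111,201],im[100,240],im[60,217],im[111,225],im[60,150])
mk=(hsv[...,1]<70).astype(np.uint8);w=np.zeros_like(mk);cv2.circle(w,(230,110),70,1,-1);mk&=w
mk=cv2.morphologyEx(mk,cv2.MORPH_OPEN,np.ones((25,25),np.uint8))
c=max(cv2.findContours(mk,0,1)[0],key=cv2.contourArea);e=cv2.fitEllipse(cv2.convexHull(c));print("foot ell",e,onz(M["w"],*e[0],.018).round(4))
mk=((g<130)&(hsv[...,1]<90)).astype(np.uint8);w=np.zeros_like(mk);cv2.circle(w,(201,111),18,1,-1);mk&=w
mm=cv2.moments(mk,True);u,v=mm["m10"]/mm["m00"],mm["m01"]/mm["m00"];print(mm["m00"],u,v,"switch@.136",onz(M["w"],u,v,.136).round(4))
print("arm mid pts",[onz(M["w"],u,v,.107).round(4) for u,v in((213,85),(219,12))])
big=[cv2.resize(I["w"][50:170,150:450],(780,312),interpolation=cv2.INTER_CUBIC),
 np.hstack([cv2.resize(I[k][v-30:v+30,u-39:u+39],(390,288),interpolation=cv2.INTER_CUBIC) for k,u,v in(("s",290,215),("t",332,212))])]
cv2.imwrite("pics/c1.png",np.vstack(big))
E
```

```text
px [42 61 93] [ 79 111 137] [30 44 86] [ 85 124 154]
w ((397.69166666666666, 109.09027777777777), np.float32(18.393799), np.uint64(1440), (376, 89, 45, 42))
  at z .03 [0.5391 0.1622 0.03  ]
s ((374.0, 220.0), np.float32(4.0), np.uint64(61), (371, 215, 7, 11))
  at z .03 [0.5521 0.1787 0.03  ]
t ((261.8, 211.68260869565216), np.float32(7.9907), np.uint64(230), (254, 203, 17, 18))
  at z .03 [0.5381 0.1622 0.03  ]
rabbit (array([0.541 , 0.1715, 0.011 ]), [np.float64(5.2), np.float64(11.5), np.float64(6.8)])
sw patch [106 117 130] [179 219 230] [176 217 229] [146 180 195] [ 65 110 142]
foot ell ((228.5916290283203, 110.30465698242188), (100.84437561035156, 110.34024810791016), 141.974365234375) [ 0.542  -0.0725  0.018 ]
597.0 199.17420435510888 111.23283082077052 switch@.136 [ 0.5448 -0.072   0.136 ]
arm mid pts [array([ 0.5162, -0.0643,  0.107 ]), array([ 0.4437, -0.052 ,  0.107 ])]
```

View pics/c1.png

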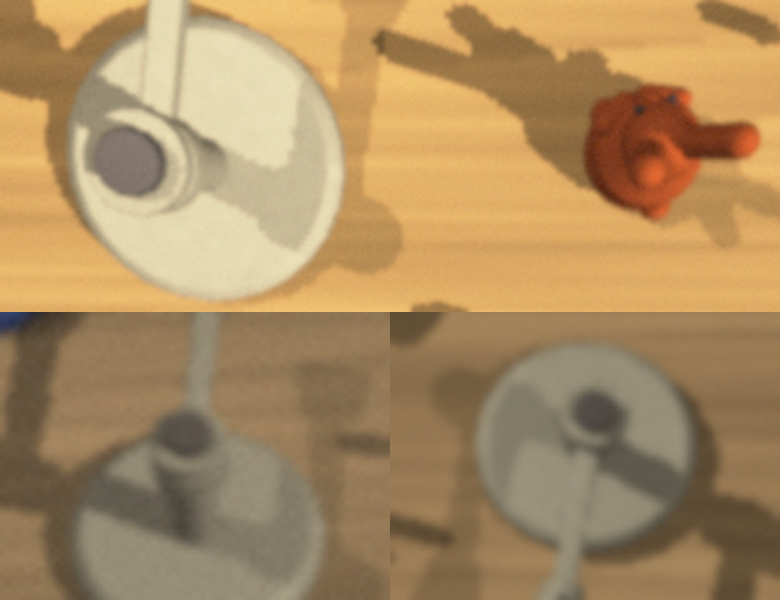

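The measurements agree. The pivot is at about (0.5445,-0.072), the arm points at about 169.5°, and the rabbit is at about (0.538,0.162), 234 mm away (within 195–265 mm). The target bearing is about 91.8°. I'll go to the arm's -y side and then down.

Call:
step_arm(
  commands=[
    [0,-2.8,-2.8,0,0,0,-0.1],
    [0,-5.6,-5.6,0,0,0,-0.19],
    [0,-8.4,-8.4,0,0,0,-0.19],
    [0,-11.2,-11.2,0,0,0,-0.19],
    [0,-14,-14,0,0,0,-0.19],
  ],
)

```text
time: 2.28
tool_pos: [0.4758, -0.0861, 0.3333]
tool_rot: [3.141, 0.001, 2.954]
contact_force: [0.7, -1.6, 0.1]
opening: 0.0006
grip_force: 0.0
```

Call:
step_arm(
  commands=[
    [0,-1.6,-1.8,-2,0,0,0],
    [0,-1.6,-1.8,-6,0,0,0],
    [0,-1.6,-1.8,-10,0,0,0],
    [0,-1.6,-1.8,-14,0,0,0],
    [0,-1.6,-1.8,-14,0,0,0],
  ],
)

```text
time: 2.7
tool_pos: [0.4571, -0.102, 0.1872]
tool_rot: [3.139, -0.012, 2.953]
contact_force: [-2.2, 0.9, 0.1]
opening: 0.0001
grip_force: 0.0
```

```bash
python3 - <<'E'
from h import *
o=observe();print(o["time"],o["tool_pos"],o["tool_rot"],o["contact_force"])
P=np.array([.5445,-.072]);r=.075
prev=None
for off,th in [(.030,169.5),(.026,169.5)]+[(.026,t) for t in np.arange(165,91,-4)]+[(.026,91.8)]:
    t=np.radians(th);a=np.array([np.cos(t),np.sin(t)]);n=np.array([-a[1],a[0]]);print(th,(100*(P+r*a+off*n)).round(2),round(t,3))
E
```

```text
2.7 [ 0.45710475 -0.10202304  0.18719652] [ 3.13883276 -0.01234596  2.95292081] [-2.15506959  0.93065765  0.06472116]
169.5 [46.53 -8.78] 2.958
169.5 [46.6  -8.39] 2.958
165 [46.53 -7.77] 2.88
161 [46.51 -7.22] 2.81
157 [46.53 -6.66] 2.74
153 [46.59 -6.11] 2.67
149 [46.68 -5.57] 2.601
145 [46.82 -5.03] 2.531
141 [46.99 -4.5 ] 2.461
137 [47.19 -3.99] 2.391
133 [47.43 -3.49] 2.321
129 [47.71 -3.01] 2.251
125 [48.02 -2.55] 2.182
121 [48.36 -2.11] 2.112
117 [48.73 -1.7 ] 2.042
113 [49.13 -1.31] 1.972
109 [49.55 -0.96] 1.902
105 [50.   -0.63] 1.833
101 [50.47 -0.33] 1.763
97 [50.96 -0.07] 1.693
93 [51.46  0.15] 1.623
91.8 [51.62  0.21] 1.602
```

Call:
step_arm(
  commands=[
    [0,0,0,-3.5,0,0,0],
    [0,0,0,-7,0,0,0],
    [0,0,0,-9.5,0,0,0],
    [0,0,0,-9.5,0,0,0],
    [0,0,0,-9.5,0,0,0],
  ],
)

```text
time: 3.12
tool_pos: [0.4623, -0.1042, 0.0993]
tool_rot: [3.141, 0.0, 2.955]
contact_force: [0.6, 0.0, 0.9]
opening: 0.0004
grip_force: 0.0
```

Call:
step_arm(
  commands=[
    [0,0.2,0.5,0,0,0,0],
    [0,0.3,1.0,0,0,0,0],
    [0,0.4,1.3,0,0,0,0],
    [0,0.4,1.3,0,0,0,0],
  ],
)

```text
time: 3.45
tool_pos: [0.4666, -0.091, 0.0994]
tool_rot: [-3.141, 0.003, 2.956]
contact_force: [0.2, 0.4, 0.2]
opening: 0.0004
grip_force: 0.0
```

Call:
step_arm(
  commands=[
    [0,0,0.5,-0.3,0,0,0],
    [0,-0.05,1.0,-0.3,0,0,-0.04],
    [0,-0.1,1.5,-0.3,0,0,-0.1],
    [0,-0.12,2.0,-0.3,0,0,-0.16],
    [0,-0.12,2.44,-0.3,0,0,-0.216],
  ],
)

```text
time: 3.87
tool_pos: [0.4647, -0.0669, 0.0952]
tool_rot: [-3.142, 0.001, 2.736]
contact_force: [0.1, -1.7, 0.6]
opening: 0.0
grip_force: 0.4
```

Call:
step_arm(
  commands=[
    [0,0.03,0.33,0,0,0,-0.04],
    [0,0.08,0.66,0,0,0,-0.08],
    [0,0.14,0.99,0,0,0,-0.12],
    [0,0.21,1.32,0,0,0,-0.165],
    [0,0.29,1.63,0,0,0,-0.209],
  ],
)

```text
time: 4.28
tool_pos: [0.4675, -0.0507, 0.0952]
tool_rot: [3.142, 0.0, 2.527]
contact_force: [0.2, -1.0, 0.6]
opening: 0.0008
grip_force: 0.5
```

```bash
cat > look.py <<'E'
from h import *
import sys
o=observe();print(o["time"],o["tool_pos"].round(4),o["tool_rot"].round(3),o["contact_force"].round(2))
a=read_camera("scene");b=read_camera("top")
cv2.imwrite("pics/%s.png"%sys.argv[1],np.hstack([cv2.resize(x[v-50:v+50,u-66:u+66],(396,300),interpolation=cv2.INTER_CUBIC)[:,:,::-1] for x,u,v in((a,300,205),(b,315,215))]))
E
python3 look.py l1
```

```text
4.2833 [ 0.4675 -0.0507  0.0952] [3.142 0.    2.527] [ 0.16 -1.04  0.63]
```

View pics/l1.png

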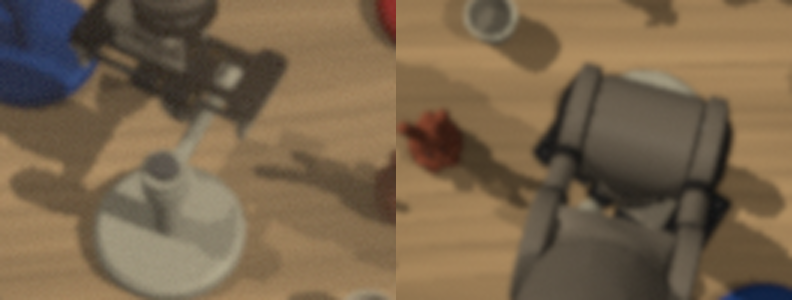

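The picture shows the finger touching the bar and the arm turned as intended, with the foot in place. The push takes about 1 N, so I'll continue.

Call:
step_arm(
  commands=[
    [0,0.14,0.42,0,0,0,-0.056],
    [0,0.3,0.84,0,0,0,-0.112],
    [0,0.48,1.25,0,0,0,-0.168],
    [0,0.68,1.64,0,0,0,-0.224],
    [0,0.89,2.02,0,0,0,-0.28],
  ],
)

```text
time: 4.8
tool_pos: [0.476, -0.0305, 0.095]
tool_rot: [-3.141, -0.0, 2.249]
contact_force: [-0.6, -0.1, 0.1]
opening: 0.0005
grip_force: 0.5
```

Call:
step_arm(
  commands=[
    [0,0.25,0.37,0,0,0,-0.056],
    [0,0.52,0.73,0,0,0,-0.112],
    [0,0.8,1.07,0,0,0,-0.168],
    [0,1.1,1.39,0,0,0,-0.223],
    [0,1.42,1.7,0,0,0,-0.279],
  ],
)

```text
time: 5.22
tool_pos: [0.4901, -0.0134, 0.095]
tool_rot: [-3.141, -0.001, 1.97]
contact_force: [-1.6, 0.1, 1.1]
opening: 0.0007
grip_force: 0.6
```

Call:
step_arm(
  commands=[
    [0,0.25,0.22,0,0,0,-0.042],
    [0,0.51,0.43,0,0,0,-0.084],
    [0,0.78,0.62,0,0,0,-0.125],
    [0,1.06,0.81,0,0,0,-0.167],
    [0,1.34,0.98,0,0,0,-0.209],
  ],
)

```text
time: 5.63
tool_pos: [0.5036, -0.0036, 0.0949]
tool_rot: [-3.141, -0.0, 1.761]
contact_force: [-0.8, 0.7, 1.4]
opening: 0.0005
grip_force: 0.6
```

```bash
python3 - <<'E'
from h import *
o=observe();print(o["time"],o["tool_pos"].round(4),o["tool_rot"].round(3),o["contact_force"].round(2))
import pickle
m=camera_model("wrist");pickle.dump(m,open("w3.pkl","wb"));save("wrist","pics/w3.png");a=save("scene","pics/s3.png")
I=cv2.imread("pics/s3.png");w=cv2.imread("pics/w3.png")
cv2.imwrite("pics/l2.png",np.hstack([cv2.resize(I[155:265,235:385],(400,293),interpolation=cv2.INTER_CUBIC),cv2.resize(w,(400,293))]))
E
```

```text
5.6333 [ 0.5036 -0.0036  0.0949] [-3.141 -0.     1.761] [-0.83  0.67  1.37]
```

View pics/l2.png

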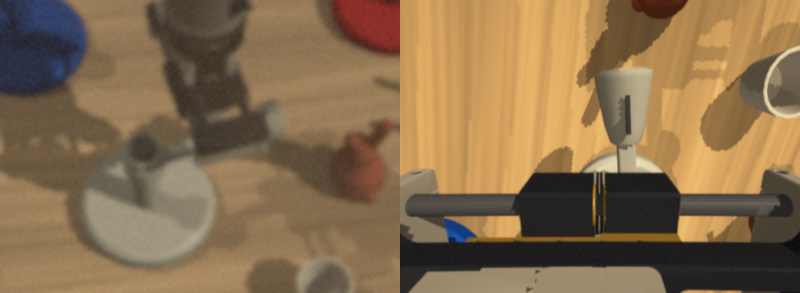

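The wrist view shows the white head and bar, with the front of the head near (360,96) full scale and the bar near (363,215). I'll measure the arm bearing from the head silhouette.

```bash
cat > ang.py <<'E'
from h import *
import pickle
def angle(f,mp,c,P=np.array([.5445,-.072])):
    m=pickle.load(open(mp,"rb"));im=cv2.imread(f);h=cv2.cvtColor(im,cv2.COLOR_BGR2HSV)
    mk=((h[...,1]<75)&(im.mean(2)>110)).astype(np.uint8)
    n,L,s,ce=cv2.connectedComponentsWithStats(mk);l=L[c[1],c[0]];B=(L==l);print("bbox",s[l])
    out=[]
    for v in range(s[l][1]+6,230,8):
        x=np.where(B[v])[0]
        if len(x)<5 or len(x)>110: continue
        u=(x[0]+x[-1])/2; z=.100
        p=onz(m,u,v,z); w=np.linalg.norm(onz(m,x[-1],v,z)-onz(m,x[0],v,z))
        d=p[:2]-P; out.append((v,round(u,1),round(w*1e3),round(np.linalg.norm(d)*1e3),round(np.degrees(np.arctan2(d[1],d[0])),2)))
    for q in out: print(*q)
E
python3 -c "
from ang import *
angle('pics/w3.png','w3.pkl',(345,130))"
```

```text
bbox [ 328   93   91  143 5790]
99 365.0 33 151 103.64
107 371.0 28 148 102.59
115 370.5 27 144 102.67
123 370.5 26 140 102.65
131 370.0 26 137 102.73
139 369.5 25 133 102.81
147 369.5 24 130 102.79
155 369.5 23 126 102.78
163 369.0 23 122 102.88
171 380.5 10 118 100.2
179 379.0 9 114 100.44
187 372.5 12 110 101.96
195 365.5 11 106 103.74
203 363.5 12 102 104.32
211 366.0 15 98 103.65
219 375.0 24 94 100.95
227 381.0 30 90 98.92
```

```bash
sed -i 's/im.mean(2)>110/im.mean(2)>70/; s/\[...,1\]<75/[...,1]<95/' ang.py; python3 -c "
from ang import *
angle('pics/w3.png','w3.pkl',(345,130))
im=cv2.imread('pics/w3.png');h=cv2.cvtColor(im,cv2.COLOR_BGR2HSV)
for v in (120,211): print([(u,int(im[v,u].mean()),int(h[v,u,1])) for u in range(300,420,6)])"
```

```text
bbox [  289    91   131   173 10502]
97 362.5 36 152 104.06
105 357.5 41 149 104.96
113 357.5 41 145 105.01
121 357.5 39 142 105.06
129 358.0 38 138 105.03
137 358.5 37 134 104.99
145 358.5 35 131 105.05
153 359.0 34 127 105.01
161 359.5 33 123 104.97
169 359.5 31 119 105.04
177 359.5 28 116 105.12
185 360.5 26 112 104.95
193 360.0 21 108 105.16
201 361.5 14 104 104.84
209 355.5 21 100 106.62
217 355.0 43 96 106.95
[(300, 140, 142), (306, 136, 140), (312, 98, 143), (318, 77, 54), (324, 78, 64), (330, 89, 59), (336, 101, 61), (342, 113, 62), (348, 122, 65), (354, 132, 65), (360, 145, 61), (366, 153, 62), (372, 155, 64), (378, 159, 62), (384, 165, 64), (390, 164, 65), (396, 164, 66), (402, 141, 118), (408, 138, 138), (414, 137, 138)]
[(300, 169, 137), (306, 160, 140), (312, 153, 140), (318, 149, 137), (324, 136, 115), (330, 131, 71), (336, 137, 63), (342, 145, 67), (348, 77, 62), (354, 161, 63), (360, 162, 63), (366, 163, 64), (372, 166, 65), (378, 156, 63), (384, 145, 103), (390, 135, 143), (396, 135, 142), (402, 138, 144), (408, 133, 142), (414, 132, 144)]
```

Rows at every radius give 105.0°, with a head width of 41 mm against 42 mm given, so the pivot estimate holds. About 13° remain. I'll turn 12° and measure again.

Call:
step_arm(
  commands=[
    [0,0.29,0.17,0,0,0,-0.042],
    [0,0.59,0.32,0,0,0,-0.084],
    [0,0.9,0.46,0,0,0,-0.126],
    [0,1.2,0.58,0,0,0,-0.168],
    [0,1.51,0.7,0,0,0,-0.209],
  ],
)

```text
time: 6.15
tool_pos: [0.5187, 0.0031, 0.0949]
tool_rot: [-3.141, -0.0, 1.553]
contact_force: [-1.5, 0.9, 0.3]
opening: 0.0004
grip_force: 0.5
```

```bash
python3 - <<'E'
from ang import *
o=observe();print(o["time"],o["tool_pos"].round(4),o["tool_rot"].round(3),o["contact_force"].round(2))
m=camera_model("wrist");pickle.dump(m,open("w4.pkl","wb"));save("wrist","pics/w4.png")
print("lens proj",proj(m,[.54,.08,.1]))
angle('pics/w4.png','w4.pkl',(355,130))
E
```

```text
6.15 [0.5187 0.0031 0.0949] [-3.141 -0.     1.553] [-1.46  0.88  0.27]
lens proj [364.75425084  95.8624908 ]
bbox [  289    90   133   175 10614]
96 366.0 33 152 91.48
104 357.0 41 149 93.06
112 357.0 40 145 93.11
120 357.5 39 142 93.08
128 358.0 38 138 93.04
136 358.0 36 135 93.1
144 358.5 35 131 93.06
152 359.0 34 127 93.02
160 359.5 33 123 92.97
168 359.5 31 120 93.04
176 359.5 28 116 93.11
184 360.5 26 112 92.94
192 360.5 22 108 93.02
200 362.0 14 104 92.7
208 356.0 21 100 94.46
216 355.0 42 96 94.92
```

Call:
step_arm(
  commands=[
    [0,0.09,0.03,0,0,0,-0.012],
    [0,0.18,0.06,0,0,0,-0.024],
    [0,0.18,0.06,0,0,0,-0.024],
  ],
)

```text
time: 6.45
tool_pos: [0.5207, 0.0037, 0.095]
tool_rot: [-3.141, -0.0, 1.529]
contact_force: [-1.1, 1.0, 0.3]
opening: 0.0005
grip_force: 0.3
```

```bash
python3 - <<'E'
from ang import *
o=observe();print(o["time"],o["tool_pos"].round(4),o["tool_rot"].round(3),o["contact_force"].round(2))
m=camera_model("wrist");pickle.dump(m,open("w5.pkl","wb"));save("wrist","pics/w5.png")
angle('pics/w5.png','w5.pkl',(355,130))
E
```

```text
6.45 [0.5207 0.0037 0.095 ] [-3.141 -0.     1.529] [-1.09  0.99  0.32]
bbox [  290    90   131   174 10619]
96 365.5 35 152 90.1
104 357.5 41 149 91.5
112 357.5 41 145 91.55
120 357.5 39 142 91.6
128 358.0 38 138 91.56
136 358.5 37 134 91.52
144 358.5 35 131 91.58
152 359.5 33 127 91.43
160 360.0 32 123 91.38
168 360.0 31 119 91.43
176 360.5 28 115 91.38
184 360.5 26 112 91.44
192 360.0 21 108 91.64
200 362.0 14 104 91.18
208 356.0 22 100 92.95
216 355.0 43 96 93.4
```

The bearing is now 91.5°. I'll back off, lift, and check both head and rabbit from above.

Call:
step_arm(
  commands=[
    [0,-1,0,0,0,0,0],
    [0,-3,0,0,0,0,0],
    [0,-3.5,0,3,0,0,0],
    [0,-3.5,0,7,0,0,0],
    [0,-3,0,11,0,0,0],
  ],
)

```text
time: 6.92
tool_pos: [0.489, 0.0037, 0.2057]
tool_rot: [-3.138, -0.0, 1.53]
contact_force: [1.4, -0.3, -0.5]
opening: 0.0007
grip_force: 0.0
```

Call:
step_arm(
  commands=[
    [0,1,1,3.5,0,0,0],
    [0,3,2,7,0,0,0],
    [0,5,3,10,0,0,0],
    [0,5,3,11,0,0,0],
    [0,5,3,11,0,0,0],
  ],
)

```text
time: 7.33
tool_pos: [0.5421, 0.0338, 0.3173]
tool_rot: [3.136, 0.0, 1.53]
contact_force: [-0.4, -0.4, -0.6]
opening: 0.0005
grip_force: 0.0
```

```bash
python3 - <<'E'
from ang import *
o=observe();print(o["time"],o["tool_pos"].round(4),o["tool_rot"].round(3),o["contact_force"].round(2))
m=camera_model("wrist");pickle.dump(m,open("w6.pkl","wb"));save("wrist","pics/w6.png")
P=np.array([.5445,-.072]);T=np.radians(91.5)
w=cv2.imread("pics/w6.png")
for r in(.155,.2,.234,.3):
    for z,c in((.1,(255,0,0)),(.03,(0,255,0))):
        q=P+r*np.array([np.cos(T),np.sin(T)]);u=proj(m,[*q,z]);print(r,z,u.round(1));cv2.circle(w,tuple(int(x) for x in u),2,c,-1)
cv2.imwrite("pics/v6.png",w)
E
```

```text
7.3333 [0.5421 0.0338 0.3173] [3.136 0.    1.53 ] [-0.37 -0.41 -0.64]
0.155 0.1 [315.3 132.7]
0.155 0.03 [315.6 129.9]
0.2 0.1 [312.4  91.1]
0.2 0.03 [313.2  94.8]
0.234 0.1 [310.2  57.6]
0.234 0.03 [311.3  66.9]
0.3 0.1 [305.4 -13. ]
0.3 0.03 [307.4   8.9]
```

View pics/v6.png

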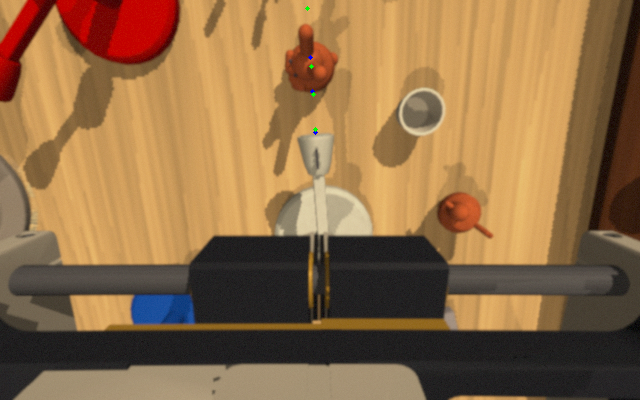

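The lens tip (315,133) and the bearing line pass through the middle of the rabbit's body (311,67), which spans columns 286–337, so the aim is good. Cup, hen and foot are undisturbed. Next is the switch.

Call:
step_arm(
  commands=[
    [0,0.1,-3.5,-1,0,0,0],
    [0,0.2,-7,-3,0,0,0],
    [0,0.2,-10.5,-6,0,0,0],
    [0,0.2,-10.6,-10,0,0,0],
    [0,0.2,-10.6,-13,0,0,0],
  ],
)

```text
time: 7.8
tool_pos: [0.5396, -0.0745, 0.1805]
tool_rot: [-3.136, -0.001, 1.525]
contact_force: [0.1, 0.5, -0.6]
opening: 0.0006
grip_force: 0.0
```

Call:
step_arm(
  commands=[
    [0,0,0,-2,0,0,0],
    [0,0,0,-3,0,0,0],
    [0,0,0,-3.8,0,0,0],
    [0,0,0,-4.2,0,0,0],
    [0,0,0,-4.2,0,0,0],
  ],
)

```text
time: 8.22
tool_pos: [0.5425, -0.0722, 0.1427]
tool_rot: [-3.141, -0.0, 1.529]
contact_force: [0.0, -0.2, 0.5]
opening: 0.0005
grip_force: 0.0
```

Call:
step_arm(
  commands=[
    [0,0.2,0,-0.3,0,0,0],
    [0,0.2,0,-0.6,0,0,0],
    [0,0.2,0,-0.8,0,0,0],
    [0,0.2,0,-0.9,0,0,0],
    [0,0.2,0,-0.9,0,0,0],
  ],
)

```text
time: 8.63
tool_pos: [0.5454, -0.0723, 0.1345]
tool_rot: [3.14, 0.0, 1.529]
contact_force: [1.1, 0.4, 2.6]
opening: 0.0002
grip_force: 1.2
```

Call:
step_arm(
  commands=[
    [0,0,0,-0.1,0,0,0],
    [0,0,0,-0.2,0,0,0],
    [0,0,0,-0.3,0,0,0],
    [0,0,0,-0.3,0,0,0],
  ],
)

```text
time: 8.97
tool_pos: [0.5454, -0.0723, 0.1313]
tool_rot: [3.14, 0.0, 1.529]
contact_force: [3.3, -0.0, 4.1]
opening: 0.0004
grip_force: 2.1
```

Call:
step_arm(
  commands=[
    [0,0,0,-0.1,0,0,0],
    [0,0,0,-0.2,0,0,0],
    [0,0,0,-0.2,0,0,0],
    [0,0,0,-0.2,0,0,0],
  ],
)

```text
time: 9.3
tool_pos: [0.5454, -0.0724, 0.1302]
tool_rot: [3.139, 0.0, 1.529]
contact_force: [1.8, 0.9, 10.3]
opening: 0.0006
grip_force: 5.2
```

The switch has bottomed: z = 0.1302 (6 mm below 0.136) at 10 N, with 5 N needed. I'll release it and lift clear.

Call:
step_arm(
  commands=[
    [0,0,0,0,0,0,0],
    [0,0,0,0.4,0,0,0],
    [0,0,0,1,0,0,0],
    [0,0,0,3,0,0,0],
    [0,0,0,6,0,0,0],
  ],
)

```text
time: 9.72
tool_pos: [0.5422, -0.0719, 0.1866]
tool_rot: [-3.133, -0.002, 1.529]
contact_force: [-0.5, -0.0, 0.8]
opening: 0.0003
grip_force: 0.0
```

Call:
step_arm(
  commands=[
    [0,0,3,4,0,0,0],
    [0,0,6,8,0,0,0],
    [0,0,10.6,12,0,0,0],
    [0,0,10.6,12.8,0,0,0],
    [0,0,10.6,12.8,0,0,0],
  ],
)

```text
time: 10.13
tool_pos: [0.5458, 0.0375, 0.3233]
tool_rot: [3.133, -0.001, 1.533]
contact_force: [0.5, -0.6, 1.1]
opening: 0.0005
grip_force: 0.0
```

```bash
python3 - <<'E'
from ang import *
o=observe();print(o["time"],o["tool_pos"].round(4),o["contact_force"].round(2))
m=camera_model("wrist");pickle.dump(m,open("w7.pkl","wb"));save("wrist","pics/w7.png")
for a in("6","7"):
    print(a);angle(f'pics/w{a}.png',f'w{a}.pkl',(317,160) )
    m=pickle.load(open(f"w{a}.pkl","rb"));im=cv2.imread(f"pics/w{a}.png").astype(int);B,G,R=im[...,0],im[...,1],im[...,2]
    k=((R>1.75*G)&(R>60)).astype(np.uint8);k[:,:270]=0;k[120:]=0;k[:,350:]=0
    k=cv2.morphologyEx(k,cv2.MORPH_OPEN,cv2.getStructuringElement(2,(27,27)));q=cv2.moments(k,True);c=(q["m10"]/q["m00"],q["m01"]/q["m00"])
    p=onz(m,*c,.035);print("rabbit",c,p.round(4),np.degrees(np.arctan2(p[1]+.072,p[0]-.5445)).round(2))
E
```

```text
10.1333 [0.5458 0.0375 0.3233] [ 0.49 -0.63  1.14]
6
bbox [ 275  133   98  119 5419]
139 315.5 40 148 91.59
147 316.0 37 139 91.62
155 317.0 33 130 91.4
163 317.5 29 120 91.41
171 317.5 22 111 91.73
179 318.5 13 101 91.45
187 324.0 33 91 87.75
195 323.5 71 82 88.15
203 323.5 91 72 88.18
211 323.0 105 61 88.8
219 323.5 111 51 88.3
227 323.5 117 41 88.4
rabbit (312.4566128067026, 65.28665469778576) [0.54   0.1631 0.035 ] 91.1
7
bbox [ 272  137   97  122 5161]
143 311.5 39 147 91.78
151 312.0 35 138 91.83
159 312.5 32 129 91.88
167 313.5 27 119 91.66
175 313.5 20 109 92.02
183 315.0 12 99 91.41
191 320.0 46 89 87.94
199 320.5 77 79 87.51
207 320.0 96 69 87.97
215 320.5 108 59 87.38
223 320.0 115 48 88.01
rabbit (309.05976586568084, 69.56377079482439) [0.5398 0.1632 0.035 ] 91.14
```

The arm is at about 91.7° and the rabbit bears about 91.1–91.5°. The rabbit has not moved and nothing is being touched, so I'm handing in.

```bash
python3 -c "
from cell import *
print(hand_in())"
```

```text
the job is handed in; nothing more can be done
None
```

The lamp points at the middle of the long-eared rabbit to within about half a degree by my last measurement, the switch was pressed fully down and released, and the job is handed in (no verdict was shown).

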